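# Fetch the red cheese from behind the jars

## Robot

A 6-joint arm with a two-finger parallel gripper is mounted at the origin on the work surface. World frame = base frame: x ahead of the robot, y to its left, z up, the work surface at z = 0. Lengths are in m, angles in degrees, forces in N, time in s.
With the tool pointing down it reaches from about 0.35 to 0.725 m from the base axis. Payload 6 kg.
Tool frame: the origin (TCP) lies on the centre line of the jaws, within the pads' length; the fingertips stand 8 mm ahead of it and the grasp point (between the pads) lies 11 mm behind it (arm.tip_extent is the distance from the TCP to the fingertips, in m); z points along the fingers, y is the line along which they close (so a half turn about z gives the same grasp; the last joint's range is limited). The gripper opens to 85 mm and grips with 20 to 120 N. Pads are 22 mm wide; open, the fingers measure 114 mm over their backs; the gripper's body (76 mm by 85 mm) begins 54 mm behind the grasp point. The pads swing forward as they close: fully open they stand 13 mm farther back than shut.
Start: joints at [-51.984, 2.303, 4.859, 0, -92.561, -19.12], TCP at [0.194, -0.568, 0.239] pointing down, gripper open.
Joint ranges: [-146.85, 146.85], [-73.84, 115.35], [-62.03, 85.46], [-188.31, 113.3], [-161.28, -10.13], [-171.36, 171.36]. Speed limits (degrees/s): [147.25, 147.25, 172.46, 180, 180, 180].

## Interface

Orientations are given as [roll, pitch, yaw] about the fixed x, y, z axes, in that order (R = Rz(yaw) Ry(pitch) Rx(roll)).
In Python, from bench import arm gives the robot as it stands. The module is installed in compiled form; this text tells all that it offers.
- The arm moves only by the tool step_arm, never from a script. Its argument "steps" is a list of rows, each a list of 2 entries, a list of its own where there are three numbers: the shift along the tool's x, y, z in mm, then the turn, a rotation vector about the tool's x, y, z in rad. A call has 1 to 10 rows; each row is the pose to reach, as a shift and turn from the pose commanded when the call began, along the tool's axes at that moment; what a row does not reach only later rows make up. A row lasts 1/10 s, in which the tool goes at most 50 mm and 8.59 degrees, less where a joint would pass 70% of its speed; a pose out of reach is approached as far as the arm can. A call with a gripper value outside its range is refused whole. "jaw" is the finger opening in mm, from 0 to 85.4, set as the call begins (left out, the last holds). The fingers move at their own pace and stop on an object; "grip_force" is the grip in N (left out, the last holds). Time passes only in rows, so rows that repeat a pose let the fingers close. It gives the time, the measured TCP pose, the force, the opening and the grip force at its end, in the units of the state.
- arm.observe(): the state, without advancing time (a new reading comes with each control period).
- arm.snapshot(name): name is "side" or "top" or "wrist"; returns a dict with "pixels" (384x512x3 uint8, blue, green, red), "z_map" (384x512 float32, m along the optical axis (not along the pixel's ray), 0 where there is no reading), "intrinsics" (3x3 intrinsics, pixels), "R" (3x3) and "t" (3): a world point X has camera coordinates R X + t. Camera axes: x right, y down, z forward; pixel columns grow to the right and rows downward; lengths in m; the calibration is good to about 2 mm. A picture is of the moment at which its call begins.
- arm.sign_off(): hands the job in; it is judged then, once.
The state is a dict: "time_s": time; "joint_pos": joint angles; "dq": joint speeds; "effort": joint torques, N m; "ee_pos": TCP position; "ee_rot": TCP orientation; "ft_force": force on the tool from outside, world axes, zero at the start; "torque": the same for the moment, N m; "finger_gap": finger opening in m; "grip_force": force on a finger pad.
Only numpy, scipy, OpenCV 4.12 (cv2) and the standard library are available. Lean on these libraries where they do the work, as an engineer would, in place of code of your own. Each camera call takes 0.05 s, during which the arm holds its last target. There are 200 camera calls.

## Task

A customer wants the red-waxed cheese weighed, but two of the four tall jars in the display tray stand right in front of it: set those two jars aside upright on the wooden board, then lay the red cheese flat in the middle of the scale's pan, and then put both jars back in the tray, each where it stood. Set everything down gently, never let anything drop or tip over, and leave the other two jars and the yellow cheese where they are.

Things in the scene. Friction and masses are not known exactly. Their poses are not given: they have to be found in the camera images.
- jar_green: Glass jar with a green lid and olive-green pickles inside, 58 mm in diameter with straight sides up to 102 mm, 125 mm high over the lid (56 mm wide), about 0.3 kg. Stands in the tray's front row, nearer the robot: four jars in a line 74 mm apart between centres, 16 mm free between neighbours, in any order. Origin: centre of its underside; z up along its axis.
- jar_blue: Glass jar with a blue lid and cream-coloured cheese balls inside, 58 mm in diameter with straight sides up to 102 mm, 125 mm high over the lid (56 mm wide), about 0.3 kg. Stands in the tray's front row, nearer the robot: four jars in a line 74 mm apart between centres, 16 mm free between neighbours, in any order. Origin: centre of its underside; z up along its axis.
- jar_white: Glass jar with a white lid and brown honey inside, 58 mm in diameter with straight sides up to 102 mm, 125 mm high over the lid (56 mm wide), about 0.3 kg. Stands in the tray's front row, nearer the robot: four jars in a line 74 mm apart between centres, 16 mm free between neighbours, in any order. Origin: centre of its underside; z up along its axis.
- jar_black: Glass jar with a black lid and dark olives inside, 58 mm in diameter with straight sides up to 102 mm, 125 mm high over the lid (56 mm wide), about 0.3 kg. Stands in the tray's front row, nearer the robot: four jars in a line 74 mm apart between centres, 16 mm free between neighbours, in any order. Origin: centre of its underside; z up along its axis.
- red_cheese: Red-waxed loaf, 60 mm (its x) by 110 mm (its y), 45 mm high, 0.32 kg; lift it by the 60 mm width. Left or right in the tray's back row, y along the row. Two jars stand within 50 mm of its middle along its y, about 14 mm before it: no room for a finger. The other two are over 95 mm off along y. Behind it 45 mm are free; the other loaf is 38 mm off its end. Origin: centre of underside; z up.
- yellow_cheese: Yellow-waxed cheese loaf of the same size, in the other place of the back row. Not to be moved. Origin: centre of its underside; x across its 60 mm width, y along its 110 mm length. (Elsewhere, in no one's way: a white cheese block, 55 mm high, on the counter between robot and tray, and a slice lifter lying beyond the tray.)
- tray: White enamelled display tray with a blue rolled rim, 240 mm (x) by 330 mm (y), rim 18 mm high, floor 4 mm thick. Fixed, slightly turned; its -x side is nearer the robot. Jars and loaves stand on its floor, 4 mm above the counter, the jars centred at about x = -47 mm, the loaves at about x = 26 mm in its frame. Origin: centre of its underside.
- board: Brown wooden cutting board, 280 mm (x) by 170 mm (y), 18 mm thick, fixed on the counter to the left or to the right of the tray; the side area for the jars. Origin: centre of its underside; x along its length.
- pan (a point): Centre of the top of the square steel pan (180 by 180 mm, flat, rigid, no rim, 50 mm above the counter) of the white bench scale, which is fixed beside the tray, on the other side from the board. x and y along the pan's edges, z up. A display panel lies on its -x side, lower than the pan.

How it is judged (in metres and radians):
On the way, in this order (a step that is already met when the one before it is completed fails the run):
1. the two jars that stood in front of the red cheese stand upright and released on the board, the red cheese still in its place and the other two jars untouched (distance of red_cheese from where it was at the start of the episode below 0.02 m and ((x of jar_green in the frame of board between -0.115 and 0.115 m and y of jar_green in the frame of board between -0.06 and 0.06 m and z of jar_green in the frame of board between 0.012 and 0.024 m and angle between jar_green's own z axis and vertical below 0.1 rad and contact force between jar_green and the fingers below 0.2 N) or ((distance of jar_green from where it was at the start of the episode below 0.015 m and angle between jar_green's own z axis and vertical below 0.1 rad) and (y of jar_green in the frame of red_cheese below -0.074 m or y of jar_green in the frame of red_cheese above 0.074 m))) and ((x of jar_blue in the frame of board between -0.115 and 0.115 m and y of jar_blue in the frame of board between -0.06 and 0.06 m and z of jar_blue in the frame of board between 0.012 and 0.024 m and angle between jar_blue's own z axis and vertical below 0.1 rad and contact force between jar_blue and the fingers below 0.2 N) or ((distance of jar_blue from where it was at the start of the episode below 0.015 m and angle between jar_blue's own z axis and vertical below 0.1 rad) and (y of jar_blue in the frame of red_cheese below -0.074 m or y of jar_blue in the frame of red_cheese above 0.074 m))) and ((x of jar_white in the frame of board between -0.115 and 0.115 m and y of jar_white in the frame of board between -0.06 and 0.06 m and z of jar_white in the frame of board between 0.012 and 0.024 m and angle between jar_white's own z axis and vertical below 0.1 rad and contact force between jar_white and the fingers below 0.2 N) or ((distance of jar_white from where it was at the start of the episode below 0.015 m and angle between jar_white's own z axis and vertical below 0.1 rad) and (y of jar_white in the frame of red_cheese below -0.074 m or y of jar_white in the frame of red_cheese above 0.074 m))) and ((x of jar_black in the frame of board between -0.115 and 0.115 m and y of jar_black in the frame of board between -0.06 and 0.06 m and z of jar_black in the frame of board between 0.012 and 0.024 m and angle between jar_black's own z axis and vertical below 0.1 rad and contact force between jar_black and the fingers below 0.2 N) or ((distance of jar_black from where it was at the start of the episode below 0.015 m and angle between jar_black's own z axis and vertical below 0.1 rad) and (y of jar_black in the frame of red_cheese below -0.074 m or y of jar_black in the frame of red_cheese above 0.074 m))) and (((distance of jar_green from where it was at the start of the episode below 0.015 m and angle between jar_green's own z axis and vertical below 0.1 rad) and y of jar_green in the frame of yellow_cheese between -0.074 and 0 m) or ((distance of jar_blue from where it was at the start of the episode below 0.015 m and angle between jar_blue's own z axis and vertical below 0.1 rad) and y of jar_blue in the frame of yellow_cheese between -0.074 and 0 m) or ((distance of jar_white from where it was at the start of the episode below 0.015 m and angle between jar_white's own z axis and vertical below 0.1 rad) and y of jar_white in the frame of yellow_cheese between -0.074 and 0 m) or ((distance of jar_black from where it was at the start of the episode below 0.015 m and angle between jar_black's own z axis and vertical below 0.1 rad) and y of jar_black in the frame of yellow_cheese between -0.074 and 0 m)) and (((distance of jar_green from where it was at the start of the episode below 0.015 m and angle between jar_green's own z axis and vertical below 0.1 rad) and y of jar_green in the frame of yellow_cheese between 0 and 0.074 m) or ((distance of jar_blue from where it was at the start of the episode below 0.015 m and angle between jar_blue's own z axis and vertical below 0.1 rad) and y of jar_blue in the frame of yellow_cheese between 0 and 0.074 m) or ((distance of jar_white from where it was at the start of the episode below 0.015 m and angle between jar_white's own z axis and vertical below 0.1 rad) and y of jar_white in the frame of yellow_cheese between 0 and 0.074 m) or ((distance of jar_black from where it was at the start of the episode below 0.015 m and angle between jar_black's own z axis and vertical below 0.1 rad) and y of jar_black in the frame of yellow_cheese between 0 and 0.074 m))), for 0.2 s.
2. the red cheese lies flat and released in the middle of the scale's pan (horizontal distance between red_cheese and pan below 0.025 m and angle between red_cheese's own z axis and vertical below 0.1 rad and contact force between red_cheese and the fingers below 0.2 N and z of red_cheese in the frame of pan between -0.005 and 0.006 m), for 0.2 s.
At the end, for the whole second after the job is handed in: The red cheese lies flat on the scale's pan, its middle within 25 mm of the pan's; all four jars stand upright within 15 mm of where each stood at the start; the yellow cheese is within 15 mm of where it was; all is released and at rest (all of step 2 and distance of each of jar_green, jar_blue, jar_white, jar_black, yellow_cheese from where it was at the start of the episode below 0.015 m and angle between each of jar_green, jar_blue, jar_white, jar_black's own z axis and vertical below 0.1 rad and linear speed of each of jar_green, jar_blue, jar_white, jar_black, red_cheese below 0.02 m/s and angular speed of each of jar_green, jar_blue, jar_white, jar_black, red_cheese below 0.2 rad/s); the robot touches nothing.
It fails at once if a jar is tipped over (tilted more than 0.5 rad) (angle between any of jar_green, jar_blue, jar_white, jar_black's own z axis and vertical above 0.5 rad).
It fails at once if a jar or the red cheese is dropped (faster than 0.6 m/s while not held, as after a fall of about 18 mm) ((linear speed of jar_green above 0.6 m/s and contact force between jar_green and the fingers below 0.05 N) or (linear speed of jar_blue above 0.6 m/s and contact force between jar_blue and the fingers below 0.05 N) or (linear speed of jar_white above 0.6 m/s and contact force between jar_white and the fingers below 0.05 N) or (linear speed of jar_black above 0.6 m/s and contact force between jar_black and the fingers below 0.05 N) or (linear speed of red_cheese above 0.6 m/s and contact force between red_cheese and the fingers below 0.05 N)).
It fails at once if the yellow cheese is pushed more than 20 mm from its place (distance of yellow_cheese from where it was at the start of the episode above 0.02 m).
It also fails if it takes over 136 s, if anything falls off the work surface, if the arm or the gripper's body presses on something with over 40 N, if the wrist force passes 120 N, or if a joint passes its speed limit or range.

## Working session

There is one attempt and no reset: what is moved stays moved. The work goes in short steps, Python scripts to look and compute and a tool call to move; the robot and the scene stay as the last step left them, time stands still between calls to the robot, and variables do not carry over. Pictures are saved under pics/ and viewed, at most 14 in all, crops included, and the job is handed in when it is done.

Besides the shell and the picture viewer there is one more tool, called as name(argument=value, ...), one argument or row to a line, values as JSON. step_arm: Moves the arm, as the interface text tells. Its arguments: {"type":"object","properties":{"steps":{"type":"array"},"jaw":{"type":"number"},"grip_force":{"type":"number"}},"required":["steps"]}

```bash
mkdir -p pics
cat > h.py <<'E'
import numpy as np,cv2
from bench import arm
from scipy.spatial.transform import Rotation as Ro
def snap(n,f=None):
    s=arm.snapshot(n)
    if f: cv2.imwrite('pics/'+f,s['pixels'])
    return s
def pts(s):
    z=s['z_map'];K=s['intrinsics'];v,u=np.mgrid[:z.shape[0],:z.shape[1]]
    c=np.stack([(u-K[0,2])/K[0,0]*z,(v-K[1,2])/K[1,1]*z,z],-1)
    return (c-s['t'])@s['R']   # R^T (c-t)
def state():
    o=arm.observe();return o
E
python3 - <<'E'
from h import *
s=snap('top','top1.png');t=snap('side','side1.png')
o=arm.observe();print(o)
print(s['R'],s['t'],s['intrinsics'])
np.savez('top1.npz',**s)
P=pts(s);print(P[::48,::64].round(2).tolist())
E
```

```text
{'time_s': 0.1, 'joint_pos': array([-5.19828803e+01,  2.33588490e+00,  4.80887165e+00, -2.33341341e-02,
       -9.25610288e+01, -1.91199119e+01]), 'dq': array([-0.08701744, -0.09405227,  0.0734506 ,  0.12353575,  0.01516831,
        0.09262581]), 'effort': array([-4.96124587e-03, -3.69346941e+01,  3.48279655e+01,  6.95170194e+00,
       -4.54967740e-03,  7.41889494e-06]), 'ee_pos': array([ 0.19430988, -0.56737527,  0.23838019]), 'ee_rot': array([ 1.79909179e+02, -6.81137421e-03, -1.61101762e+02]), 'ft_force': array([-0.17876699,  0.00463322,  0.04549842]), 'torque': array([ 0.00956637, -0.03369406,  0.08483201]), 'grip_force': 0.0, 'finger_gap': 0.08563410783405498}
[[ 2.56881377e-02 -9.99661849e-01  4.03823338e-03]
 [-9.89039682e-01 -2.60023064e-02 -1.45342313e-01]
 [ 1.45398169e-01 -2.60399696e-04 -9.89373188e-01]] [-0.03061303  0.57475915  1.09340503] [[438.32932675   0.         253.66016287]
 [  0.         438.32932675 190.316944  ]
 [  0.           0.           1.        ]]
[[[1.05, 0.66, 0.1], [1.03, 0.47, 0.14], [1.02, 0.31, 0.16], [1.13, 0.18, -0.0], [1.02, -0.01, 0.19], [1.1
[... 496 characters left out ...]
 0.0], [0.72, -0.37, -0.0], [0.72, -0.54, -0.0]], [[0.56, 0.67, -0.0], [0.56, 0.49, -0.0], [0.57, 0.31, 0.02], [0.57, 0.15, 0.0], [0.56, -0.02, 0.13], [0.58, -0.19, -0.0], [0.58, -0.35, 0.05], [0.59, -0.54, 0.0]], [[0.43, 0.65, 0.0], [0.44, 0.48, -0.01], [0.44, 0.31, 0.01], [0.44, 0.14, 0.0], [0.45, -0.03, 0.0], [0.45, -0.19, -0.0], [0.46, -0.35, 0.03], [0.46, -0.54, -0.0]], [[0.31, 0.64, -0.0], [0.31, 0.47, -0.0], [0.32, 0.31, -0.0], [0.32, 0.14, -0.0], [0.32, -0.03, 0.0], [0.33, -0.2, -0.0], [0.33, -0.36, -0.0], [0.34, -0.53, -0.0]], [[0.19, 0.62, -0.0], [0.19, 0.46, -0.0], [0.2, 0.3, -0.0], [0.2, 0.13, -0.0], [0.2, -0.03, 0.0], [0.21, -0.2, 0.0], [0.21, -0.36, -0.0], [0.22, -0.52, -0.0]]]
```

View pics/top1.png

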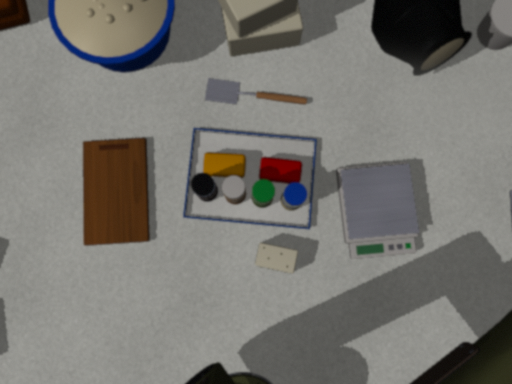

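View pics/side1.png

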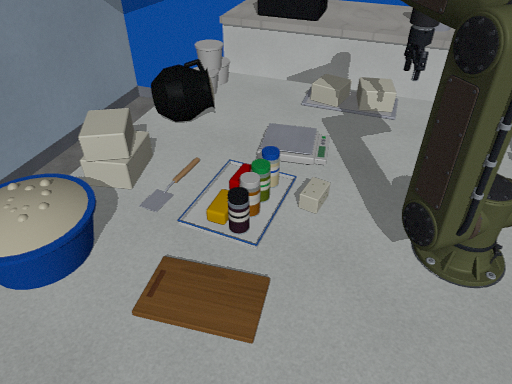

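The top view shows, from the left, the black (204,187), white (234,189), green (263,192) and blue (294,195) lids. The red loaf is at (280,170), the yellow at (225,164), the board at (116,191) and the pan at (380,200). Green and blue are the blocking jars.

```bash
cat >> h.py <<'E'
def ray(s,uv,z):
    K=s['intrinsics'];uv=np.atleast_2d(np.asarray(uv,float))
    c=np.c_[(uv[:,0]-K[0,2])/K[0,0],(uv[:,1]-K[1,2])/K[1,1],np.ones(len(uv))]
    d=c@s['R'];o=-s['R'].T@s['t']
    return o+d*((z-o[2])/d[:,2])[:,None]
def comp(m,near=None):
    n,l,st,ce=cv2.connectedComponentsWithStats(m.astype(np.uint8))
    i=1+np.argmax(st[1:,4]) if near is None else 1+np.argmin(np.hypot(*(ce[1:]-near).T)+1e3*(st[1:,4]<20))
    return l==i
def rect(s,m,z):
    v,u=np.nonzero(m);p=ray(s,np.c_[u,v],z)
    (c,sz,a)=cv2.minAreaRect((p[:,:2]*1000).astype(np.float32))
    if sz[0]>sz[1]: a-=90; sz=sz[::-1]
    return np.array(c)/1000,sz,(a+90)%180-90  # width axis sz[0] at angle a from x
def lid(s,near,z=0.129):
    P=pts(s); m=comp((abs(P[...,2]-z)<.012)&(np.hypot(*(P[...,:2]-near).transpose(2,0,1))<.036))
    v,u=np.nonzero(m);c,_=cv2.minEnclosingCircle(np.c_[u,v].astype(np.float32))
    return ray(s,[c],z)[0],m.sum()
E
python3 - <<'E'
from h import *
s=dict(np.load('top1.npz'));P=pts(s);H=cv2.cvtColor(s['pixels'],cv2.COLOR_BGR2HSV);h,S,V=cv2.split(H)
for n,uv in dict(black=(204,187),white=(234,189),green=(263,192),blue=(294,195)).items():
    g=ray(s,[uv],.129)[0,:2];c,k=lid(s,g);print(n,g.round(4),c.round(4),k)
for n,uv,lo,hi in(('red',(280,168),0,8),('yel',(225,163),12,28)):
    m=comp((h>=lo)&(h<=hi)&(S>120)&(abs(P[...,2]-.049)<.008),uv);print(n,rect(s,m,.049),m.sum())
m=comp((abs(P[...,2]-.018)<.006)&(S>60)&(h<25),(116,191));print('board',rect(s,m,.018))
m=comp((abs(P[...,2]-.05)<.005)&(P[...,1]<-.15),(380,200));print('pan',rect(s,m,.05))
m=comp((h>100)&(h<125)&(S>60)&(P[...,2]<.03),(250,180));print('tray',rect(s,m,.018))
E
```

```text
black [0.5675 0.1033] [0.575  0.1088 0.129 ] 419
white [0.5645 0.0314] [0.5697 0.034  0.129 ] 423
green [ 0.5591 -0.0381] [ 0.5625 -0.0377  0.129 ] 426
blue [ 0.5538 -0.1122] [ 0.5571 -0.1143  0.129 ] 427
red (array([ 0.63108905, -0.08267648]), (58.48740005493164, 107.18083953857422), -5.3368682861328125) 812
yel (array([0.64147217, 0.06301263]), (58.254859924316406, 108.84064483642578), 1.5142570734024048) 876
board (array([0.57000818, 0.35059509]), (169.3086700439453, 277.9687805175781), -85.1618537902832)
pan (array([ 0.55563257, -0.33755222]), (179.68467712402344, 179.90869140625), 6.688807964324951)
tray (array([ 0.61445374, -0.00627164]), (244.21864318847656, 334.31231689453125), -3.8157730102539062)
```

```bash
cat >> h.py <<'E'
def go(x,y,z,yaw,verbose=1):
    "shift (mm) and rotvec in tool axes from the measured pose to a tool-down target"
    o=arm.observe();R=Ro.from_euler('xyz',o['ee_rot'],degrees=True);T=Ro.from_euler('xyz',[180,0,yaw],degrees=True)
    d=R.inv().apply(np.array([x,y,z])-o['ee_pos'])*1000;w=(R.inv()*T).as_rotvec()
    if verbose: print('shift',d.round(1),'rot',w.round(4),'pose',o['ee_pos'].round(4),o['ee_rot'].round(1),'t',o['time_s'])
    return d,w
E
python3 -c "
from h import *
go(.56,-.076,.30,-94.4)"
```

```text
shift [-505.1  346.5  -61.1] rot [ 1.5000e-03  8.0000e-04 -1.1642e+00] pose [ 0.1943 -0.5674  0.2384] [ 179.9   -0.  -161.1] t 0.1
```

step_arm(
  steps=[
    [[-42, 29, -5], [0, 0, -0.12]],
    [[-84, 58, -10], [0, 0, -0.24]],
    [[-126, 87, -15], [0, 0, -0.36]],
    [[-168, 115, -20], [0, 0, -0.48]],
    [[-210, 144, -25], [0, 0, -0.6]],
    [[-252, 173, -30], [0, 0, -0.72]],
    [[-294, 202, -35], [0, 0, -0.84]],
    [[-336, 231, -40], [0, 0, -0.96]],
    [[-378, 260, -45], [0, 0, -1.08]],
    [[-420, 288, -50], [0, 0, -1.164]],
  ],
  jaw=85,
)

```text
time_s: 1.1
ee_pos: [0.4921, -0.1664, 0.2883]
ee_rot: [-180.0, 0.0, -94.1]
ft_force: [1.6, -1.0, 0.1]
finger_gap: 0.085
grip_force: 0.0
```

```bash
python3 -c "
from h import *
go(.56,-.076,.30,-94.4)"
```

```text
shift [-95.  -61.2 -11.7] rot [-0.0001  0.0003  0.0047] pose [ 0.4921 -0.1664  0.2883] [-180.     0.   -94.1] t 1.1
```

step_arm(
  steps=[
    [[-35, -22, -5], [0, 0, 0]],
    [[-70, -45, -9], [0, 0, 0]],
    [[-92, -60, -11], [0, 0, 0]],
    [[-92, -60, -11], [0, 0, 0]],
    [[-92, -60, -11], [0, 0, 0]],
  ],
)

```text
time_s: 1.6
ee_pos: [0.5583, -0.0809, 0.2984]
ee_rot: [179.9, -0.0, -94.4]
ft_force: [-0.1, -1.2, 0.3]
finger_gap: 0.0849
grip_force: 0.0
```

Run:
```python
from h import *
go(.56,-.076,.30,-94.4)
s=snap('wrist','w1.png');P=pts(s);np.savez('w1.npz',**s)
print(s['t'],(-s['R'].T@s['t']).round(3))
for n,g in(('green',(.5625,-.0377)),('blue',(.557,-.1143))):
    c,k=lid(s,g);print(n,c.round(4),k)
```

```text
shift [-5.  -1.3 -1.7] rot [ 0.0016 -0.0003  0.0009] pose [ 0.5583 -0.0809  0.2984] [179.9  -0.  -94.4] t 1.6
[ 0.56152241 -0.01135329  0.44774126] [ 0.553 -0.146  0.434]
green [ 0.5619 -0.0395  0.129 ] 2157
blue [ 0.5565 -0.1151  0.129 ] 2460
```

View pics/w1.png

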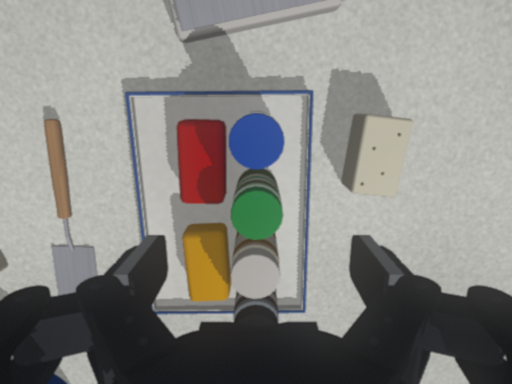

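The wrist view shows the blue lid at (256,140), the green lid at (257,214) and the red loaf at (202,161), all unobstructed. I'll refine the lids by colour.

Run:
```python
from h import *
s=dict(np.load('w1.npz'));P=pts(s);h,S,V=cv2.split(cv2.cvtColor(s['pixels'],cv2.COLOR_BGR2HSV))
for n,uv,lo,hi in(('green',(257,214),45,85),('blue',(256,140),105,130)):
    m=comp((h>lo)&(h<hi)&(S>120)&(abs(P[...,2]-.129)<.006),uv)
    v,u=np.nonzero(m);p=ray(s,np.c_[u,v],.129);(c,r)=cv2.minEnclosingCircle((p[:,:2]*1000).astype(np.float32))
    print(n,p.mean(0).round(4),c,r,P[m][:,2].mean())
m=comp((h<8)&(S>120)&(abs(P[...,2]-.049)<.008),(202,161));print(rect(s,m,.049))
m=comp((h>12)&(h<28)&(S>120)&(abs(P[...,2]-.049)<.008),(205,260));print(rect(s,m,.049))
go(.557,-.1145,.20,-94.4)
```

```text
green [ 0.5626 -0.0385  0.129 ] (562.8638305664062, -37.907657623291016) 27.33656883239746 0.13035787532103993
blue [ 0.557  -0.1149  0.129 ] (556.810546875, -114.2336654663086) 27.350746154785156 0.1304273941371865
(array([ 0.62981482, -0.08506271]), (57.1132698059082, 105.41117095947266), -4.3869781494140625)
(array([0.63991071, 0.06101569]), (58.563819885253906, 109.41204071044922), -1.8413162231445312)
shift [33.  -1.6 98.8] rot [ 0.0009 -0.0002 -0.0001] pose [ 0.5581 -0.0815  0.2988] [179.9  -0.  -94.4] t 1.65
```

step_arm(
  steps=[
    [[16, -1, 30], [0, 0, 0]],
    [[33, -1.5, 60], [0, 0, 0]],
    [[33, -1.5, 100], [0, 0, 0]],
    [[33, -1.5, 130], [0, 0, 0]],
    [[33, -1.5, 155], [0, 0, 0]],
    [[33, -1.5, 175], [0, 0, 0]],
    [[33, -1.5, 195], [0, 0, 0]],
    [[33, -1.5, 210], [0, 0, 0]],
    [[33, -1.5, 220], [0, 0, 0]],
    [[33, -1.5, 220], [0, 0, 0]],
  ],
)

```text
time_s: 2.65
ee_pos: [0.5563, -0.1147, 0.0779]
ee_rot: [179.9, -0.0, -94.5]
ft_force: [0.4, 0.9, -0.7]
finger_gap: 0.0853
grip_force: 0.0
```

```bash
python3 -c "
from h import *
go(.557,-.1145,.078,-94.4)"
```

```text
shift [-0.3 -0.6 -0.1] rot [ 0.0021 -0.0001 -0.0009] pose [ 0.5563 -0.1147  0.0779] [179.9  -0.  -94.5] t 2.65
```

step_arm(
  steps=[
    [[0, 0, 0], [0, 0, 0]],
    [[0, 0, 0], [0, 0, 0]],
    [[0, 0, 0], [0, 0, 0]],
    [[0, 0, 0], [0, 0, 0]],
    [[0, 0, 0], [0, 0, 0]],
    [[0, 0, 0], [0, 0, 0]],
    [[0, 0, 0], [0, 0, 0]],
    [[0, 0, 0], [0, 0, 0]],
  ],
  jaw=50,
  grip_force=45,
)

```text
time_s: 3.45
ee_pos: [0.558, -0.1144, 0.0807]
ee_rot: [-179.9, -0.0, -94.4]
ft_force: [0.1, 0.3, 5.2]
finger_gap: 0.057
grip_force: 48.5
```

step_arm(
  steps=[
    [[0, 0, -5], [0, 0, 0]],
    [[0, 0, -15], [0, 0, 0]],
    [[0, 0, -30], [0, 0, 0]],
    [[0, 0, -50], [0, 0, 0]],
    [[0, 0, -75], [0, 0, 0]],
    [[0, 0, -105], [0, 0, 0]],
    [[0, 0, -135], [0, 0, 0]],
    [[0, 0, -160], [0, 0, 0]],
    [[0, 0, -175], [0, 0, 0]],
    [[0, 0, -175], [0, 0, 0]],
  ],
)

```text
time_s: 4.45
ee_pos: [0.5579, -0.1145, 0.2571]
ee_rot: [-179.7, 0.0, -94.4]
ft_force: [-0.0, -0.6, -2.2]
finger_gap: 0.0567
grip_force: 47.9
```

Run:
```python
from h import *
b=np.array([.570,.3506]);a=np.radians(4.84);X=np.array([np.cos(a),np.sin(a)])
for x in(-.085,.005):print(x,b+x*X)
print(arm.observe()['joint_pos'].round(1),arm.observe()['grip_force'],arm.observe()['finger_gap'])
p=b-.085*X; go(p[0],p[1],.255,-94.4)
```

```text
-0.085 [0.48530309 0.34342825]
0.005 [0.57498217 0.35102187]
[  8.6  -2.4   2.    0.  -94.2 -13. ] 47.88818836212158 0.056710543084702844
shift [-451.   107.7    1.8] rot [-0.0044  0.0004 -0.0003] pose [ 0.5579 -0.1145  0.2571] [-179.7    0.   -94.4] t 4.45
```

Run:
```python
from h import *
go(.59,.352,.255,-94.4)
```

```text
shift [-467.6    4.     2.3] rot [-0.0044  0.0004 -0.0003] pose [ 0.5579 -0.1145  0.2571] [-179.7    0.   -94.4] t 4.45
```

step_arm(
  steps=[
    [[-10, 0, 0], [0, 0, 0]],
    [[-30, 0, 0], [0, 0, 0]],
    [[-60, 0, 0], [0, 0, 0]],
    [[-100, 1, 0], [0, 0, 0]],
    [[-145, 1, 0], [0, 0, 0]],
    [[-190, 2, 0], [0, 0, 0]],
    [[-235, 2, 0], [0, 0, 0]],
    [[-280, 2, 0], [0, 0, 0]],
    [[-325, 3, 0], [0, 0, 0]],
    [[-365, 3, 0], [0, 0, 0]],
  ],
)

```text
time_s: 5.45
ee_pos: [0.5811, 0.2525, 0.2517]
ee_rot: [179.8, -0.1, -94.3]
ft_force: [1.3, -0.8, -2.7]
finger_gap: 0.057
grip_force: 47.9
```

Run:
```python
from h import *
go(.59,.352,.255,-94.4);print(arm.observe()['joint_pos'].round(1))
```

```text
shift [-99.9  -1.3  -3.5] rot [ 0.003  -0.0016  0.0009] pose [0.5811 0.2525 0.2517] [ 1.798e+02 -1.000e-01 -9.430e+01] t 5.45
[ 41.5   7.7  11.9  -0.1 -94.4 -45.9]
```

step_arm(
  steps=[
    [[-30, 0, 0], [0, 0, 0]],
    [[-55, 0, 0], [0, 0, 0]],
    [[-75, 0, 0], [0, 0, 0]],
    [[-90, 0, 0], [0, 0, 0]],
    [[-98, 0, 0], [0, 0, 0]],
    [[-100, 0, 0], [0, 0, 0]],
    [[-100, 0, 0], [0, 0, 0]],
    [[-100, 0, 0], [0, 0, 0]],
  ],
)

```text
time_s: 6.25
ee_pos: [0.5902, 0.3488, 0.2545]
ee_rot: [-180.0, 0.0, -94.5]
ft_force: [0.4, -0.5, -2.6]
finger_gap: 0.0567
grip_force: 48.0
```

Run:
```python
from h import *
go(.59,.352,.0955,-94.4);print(arm.observe()['joint_pos'].round(1))
```

```text
shift [ -3.2   0.4 159. ] rot [-0.0002  0.0002 -0.001 ] pose [0.5902 0.3488 0.2545] [-180.     0.   -94.5] t 6.25
[ 47.2  15.7  21.3   0.  -95.6 -51.7]
```

step_arm(
  steps=[
    [[0, 0, 10], [0, 0, 0]],
    [[0, 0, 30], [0, 0, 0]],
    [[0, 0, 55], [0, 0, 0]],
    [[0, 0, 85], [0, 0, 0]],
    [[0, 0, 110], [0, 0, 0]],
    [[0, 0, 130], [0, 0, 0]],
    [[0, 0, 143], [0, 0, 0]],
    [[0, 0, 150], [0, 0, 0]],
    [[0, 0, 153], [0, 0, 0]],
    [[0, 0, 153], [0, 0, 0]],
  ],
)

```text
time_s: 7.25
ee_pos: [0.5902, 0.3496, 0.1017]
ee_rot: [-180.0, 0.0, -94.4]
ft_force: [-0.2, 0.6, -2.5]
finger_gap: 0.0571
grip_force: 47.9
```

Run:
```python
from h import *
go(.59,.352,.0947,-94.4);s=snap('side','s2.png')
cv2.imwrite('pics/s2c.png',cv2.resize(s['pixels'][150:350,120:320],None,fx=3,fy=3))
```

```text
shift [-2.4  0.4  7. ] rot [-0.0006  0.0006 -0.0003] pose [0.5902 0.3496 0.1017] [-180.     0.   -94.4] t 7.25
```

View pics/s2c.png

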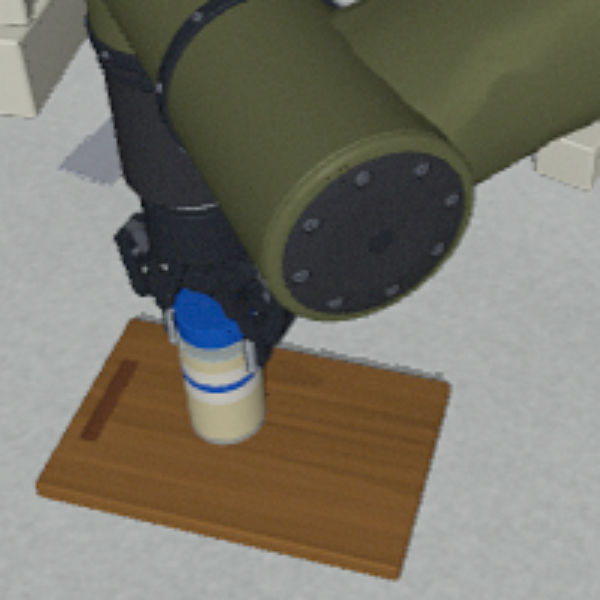

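The crop shows the blue jar upright in the jaws at (222,370), just above the board's middle. I'll lower it the last few mm.

step_arm(
  steps=[
    [[0, 0, 2], [0, 0, 0]],
    [[0, 0, 4], [0, 0, 0]],
    [[0, 0, 5], [0, 0, 0]],
    [[0, 0, 6], [0, 0, 0]],
    [[0, 0, 6.5], [0, 0, 0]],
    [[0, 0, 6.5], [0, 0, 0]],
    [[0, 0, 6.5], [0, 0, 0]],
  ],
)

```text
time_s: 8.0
ee_pos: [0.59, 0.3496, 0.0949]
ee_rot: [-180.0, 0.0, -94.4]
ft_force: [-1.6, 0.3, -1.5]
finger_gap: 0.057
grip_force: 48.2
```

step_arm(
  steps=[
    [[0, 0, 0.5], [0, 0, 0]],
    [[0, 0, 1], [0, 0, 0]],
    [[0, 0, 1], [0, 0, 0]],
    [[0, 0, 1], [0, 0, 0]],
  ],
)

```text
time_s: 8.4
ee_pos: [0.59, 0.3496, 0.0948]
ee_rot: [-180.0, 0.0, -94.4]
ft_force: [-4.4, -0.8, 5.3]
finger_gap: 0.0571
grip_force: 48.5
```

Contact is confirmed. I'll open (the pads swing back while opening), then rise.

step_arm(
  steps=[
    [[0, 0, 0], [0, 0, 0]],
    [[0, 0, 0], [0, 0, 0]],
    [[0, 0, 0], [0, 0, 0]],
    [[0, 0, 0], [0, 0, 0]],
    [[0, 0, 0], [0, 0, 0]],
    [[0, 0, 0], [0, 0, 0]],
    [[0, 0, 0], [0, 0, 0]],
    [[0, 0, 0], [0, 0, 0]],
  ],
  jaw=85,
)

```text
time_s: 9.2
ee_pos: [0.59, 0.3496, 0.0937]
ee_rot: [-180.0, 0.0, -94.4]
ft_force: [-0.1, -0.5, 0.1]
finger_gap: 0.0852
grip_force: 0.0
```

step_arm(
  steps=[
    [[0, 0, -5], [0, 0, 0]],
    [[0, 0, -15], [0, 0, 0]],
    [[0, 0, -35], [0, 0, 0]],
    [[0, 0, -65], [0, 0, 0]],
    [[0, 0, -95], [0, 0, 0]],
    [[0, 0, -120], [0, 0, 0]],
    [[0, 0, -130], [0, 0, 0]],
    [[0, 0, -130], [0, 0, 0]],
  ],
)

```text
time_s: 10.0
ee_pos: [0.5905, 0.3499, 0.226]
ee_rot: [-179.9, 0.2, -94.4]
ft_force: [0.4, -0.4, -0.4]
finger_gap: 0.0847
grip_force: 0.0
```

Run:
```python
from h import *
go(.5625,-.0383,.215,-94.4)
s=snap('top');P=pts(s);h,S,V=cv2.split(cv2.cvtColor(s['pixels'],cv2.COLOR_BGR2HSV))
w=arm.snapshot('wrist');P=pts(w);h,S,V=cv2.split(cv2.cvtColor(w['pixels'],cv2.COLOR_BGR2HSV))
m=comp((h>105)&(h<130)&(S>120)&(abs(P[...,2]-.143)<.008));v,u=np.nonzero(m);print(m.sum(),ray(w,np.c_[u,v],.143).mean(0),P[m][:,2].mean())
```

```text
shift [389.2  -1.9   9.9] rot [-0.0025  0.0028 -0.0002] pose [0.5905 0.3499 0.226 ] [-179.9    0.2  -94.4] t 10.0
4173 [0.58891853 0.34818352 0.143     ] 0.14429453427880365
```

step_arm(
  steps=[
    [[20, 0, 0], [0, 0, 0]],
    [[60, 0, 0], [0, 0, 0]],
    [[108, 0, 0], [0, 0, 0]],
    [[156, -1, 0], [0, 0, 0]],
    [[204, -1, 0], [0, 0, 0]],
    [[252, -1, 0], [0, 0, 0]],
    [[300, -2, 0], [0, 0, 0]],
    [[345, -2, 0], [0, 0, 0]],
    [[378, -2, 0], [0, 0, 0]],
    [[389, -2, 0], [0, 0, 0]],
  ],
)

```text
time_s: 11.1
ee_pos: [0.561, -0.0413, 0.2219]
ee_rot: [179.9, -0.0, -94.6]
ft_force: [0.8, -0.3, 0.2]
finger_gap: 0.0847
grip_force: 0.0
```

step_arm(
  steps=[
    [[0, 0, 0], [0, 0, 0]],
    [[0, 0, 0], [0, 0, 0]],
  ],
)

```text
time_s: 11.3
ee_pos: [0.5619, -0.038, 0.2225]
ee_rot: [179.9, -0.0, -94.4]
ft_force: [-0.2, -0.5, 0.2]
finger_gap: 0.0852
grip_force: 0.0
```

Run:
```python
from h import *
go(.5625,-.0383,.078,-94.4)
```

```text
shift [  0.3  -0.9 144.5] rot [ 0.0017 -0.     -0.0002] pose [ 0.5619 -0.038   0.2225] [179.9  -0.  -94.4] t 11.3
```

step_arm(
  steps=[
    [[0, -0.5, 15], [0, 0, 0]],
    [[0, -0.5, 40], [0, 0, 0]],
    [[0, -0.5, 70], [0, 0, 0]],
    [[0, -0.5, 95], [0, 0, 0]],
    [[0, -0.5, 115], [0, 0, 0]],
    [[0, -0.5, 130], [0, 0, 0]],
    [[0, -0.5, 140], [0, 0, 0]],
    [[0, -0.5, 144], [0, 0, 0]],
    [[0, -0.5, 144], [0, 0, 0]],
    [[0, -0.5, 144], [0, 0, 0]],
  ],
)

```text
time_s: 12.3
ee_pos: [0.5631, -0.0384, 0.0806]
ee_rot: [-179.9, 0.0, -94.4]
ft_force: [0.2, 0.4, 1.0]
finger_gap: 0.0849
grip_force: 0.0
```

step_arm(
  steps=[
    [[0, 0, 0], [0, 0, 0]],
    [[0, 0, 0], [0, 0, 0]],
    [[0, 0, 0], [0, 0, 0]],
    [[0, 0, 0], [0, 0, 0]],
    [[0, 0, 0], [0, 0, 0]],
    [[0, 0, 0], [0, 0, 0]],
    [[0, 0, 0], [0, 0, 0]],
    [[0, 0, 0], [0, 0, 0]],
  ],
  jaw=50,
  grip_force=45,
)

```text
time_s: 13.1
ee_pos: [0.5632, -0.0385, 0.0807]
ee_rot: [-179.9, 0.0, -94.4]
ft_force: [0.5, 0.0, 4.6]
finger_gap: 0.0568
grip_force: 47.0
```

step_arm(
  steps=[
    [[0, 0, -5], [0, 0, 0]],
    [[0, 0, -15], [0, 0, 0]],
    [[0, 0, -30], [0, 0, 0]],
    [[0, 0, -50], [0, 0, 0]],
    [[0, 0, -75], [0, 0, 0]],
    [[0, 0, -105], [0, 0, 0]],
    [[0, 0, -135], [0, 0, 0]],
    [[0, 0, -160], [0, 0, 0]],
    [[0, 0, -175], [0, 0, 0]],
    [[0, 0, -175], [0, 0, 0]],
  ],
)

```text
time_s: 14.1
ee_pos: [0.5633, -0.0386, 0.2575]
ee_rot: [-179.8, 0.1, -94.4]
ft_force: [-0.2, -0.0, -2.5]
finger_gap: 0.0566
grip_force: 46.6
```

Run:
```python
from h import *
go(.470,.342,.255,-94.4)
```

```text
shift [-372.3  122.3    2.4] rot [-0.0041  0.0009 -0.0003] pose [ 0.5633 -0.0386  0.2575] [-1.798e+02  1.000e-01 -9.440e+01] t 14.1
```

step_arm(
  steps=[
    [[-12, 4, 0], [0, 0, 0]],
    [[-38, 12, 0], [0, 0, 0]],
    [[-75, 25, 0], [0, 0, 0]],
    [[-117, 38, 0], [0, 0, 0]],
    [[-160, 52, 0], [0, 0, 0]],
    [[-203, 67, 0], [0, 0, 0]],
    [[-246, 81, 0], [0, 0, 0]],
    [[-289, 95, 0], [0, 0, 0]],
    [[-330, 108, 0], [0, 0, 0]],
    [[-357, 117, 0], [0, 0, 0]],
  ],
)

```text
time_s: 15.1
ee_pos: [0.4712, 0.3291, 0.2521]
ee_rot: [179.8, -0.1, -94.3]
ft_force: [1.2, -1.4, -2.1]
finger_gap: 0.0569
grip_force: 46.6
```

step_arm(
  steps=[
    [[-10, 4, 0], [0, 0, 0]],
    [[-15, 5, 0], [0, 0, 0]],
    [[-15, 5, 0], [0, 0, 0]],
    [[-15, 5, 0], [0, 0, 0]],
    [[-15, 5, 0], [0, 0, 0]],
  ],
)

```text
time_s: 15.6
ee_pos: [0.4699, 0.3408, 0.2548]
ee_rot: [-180.0, 0.0, -94.5]
ft_force: [-0.1, -0.8, -3.0]
finger_gap: 0.0568
grip_force: 46.7
```

Run:
```python
from h import *
go(.470,.342,.0955,-94.4)
```

```text
shift [-1.200e+00  1.000e-01  1.593e+02] rot [-0.0001  0.0002 -0.0016] pose [0.4699 0.3408 0.2548] [-180.     0.   -94.5] t 15.6
```

Finger backs reach x≈0.527 and the blue jar starts at x≈0.56, so there is clearance.

step_arm(
  steps=[
    [[0, 0, 10], [0, 0, 0]],
    [[0, 0, 30], [0, 0, 0]],
    [[0, 0, 55], [0, 0, 0]],
    [[0, 0, 85], [0, 0, 0]],
    [[0, 0, 110], [0, 0, 0]],
    [[0, 0, 130], [0, 0, 0]],
    [[0, 0, 143], [0, 0, 0]],
    [[0, 0, 150], [0, 0, 0]],
    [[0, 0, 154], [0, 0, 0]],
    [[0, 0, 156], [0, 0, 0]],
  ],
)

```text
time_s: 16.6
ee_pos: [0.4699, 0.3419, 0.0992]
ee_rot: [-180.0, 0.0, -94.4]
ft_force: [0.7, -0.9, -3.1]
finger_gap: 0.0569
grip_force: 46.7
```

step_arm(
  steps=[
    [[0, 0, 1], [0, 0, 0]],
    [[0, 0, 2], [0, 0, 0]],
    [[0, 0, 3], [0, 0, 0]],
    [[0, 0, 3.5], [0, 0, 0]],
    [[0, 0, 3.5], [0, 0, 0]],
    [[0, 0, 3.5], [0, 0, 0]],
  ],
)

```text
time_s: 17.2
ee_pos: [0.4696, 0.3418, 0.0952]
ee_rot: [-180.0, 0.0, -94.4]
ft_force: [-0.1, 0.3, -2.1]
finger_gap: 0.057
grip_force: 46.7
```

step_arm(
  steps=[
    [[0, 0, 0.5], [0, 0, 0]],
    [[0, 0, 1], [0, 0, 0]],
    [[0, 0, 1], [0, 0, 0]],
    [[0, 0, 1], [0, 0, 0]],
  ],
)

```text
time_s: 17.6
ee_pos: [0.4696, 0.3419, 0.0947]
ee_rot: [-180.0, 0.0, -94.4]
ft_force: [-1.4, 0.0, 0.9]
finger_gap: 0.0567
grip_force: 47.1
```

step_arm(
  steps=[
    [[0, 0, 0.3], [0, 0, 0]],
    [[0, 0, 0.3], [0, 0, 0]],
    [[0, 0, 0.3], [0, 0, 0]],
    [[0, 0, 0.3], [0, 0, 0]],
    [[0, 0, 0.3], [0, 0, 0]],
    [[0, 0, 0.3], [0, 0, 0]],
    [[0, 0, 0.3], [0, 0, 0]],
    [[0, 0, 0.3], [0, 0, 0]],
  ],
  jaw=85,
)

```text
time_s: 18.4
ee_pos: [0.4695, 0.3418, 0.0939]
ee_rot: [180.0, 0.0, -94.4]
ft_force: [-0.7, 0.9, -0.2]
finger_gap: 0.0848
grip_force: 0.0
```

step_arm(
  steps=[
    [[0, 0, -5], [0, 0, 0]],
    [[0, 0, -15], [0, 0, 0]],
    [[0, 0, -35], [0, 0, 0]],
    [[0, 0, -65], [0, 0, 0]],
    [[0, 0, -95], [0, 0, 0]],
    [[0, 0, -125], [0, 0, 0]],
    [[0, 0, -150], [0, 0, 0]],
    [[0, 0, -165], [0, 0, 0]],
    [[0, 0, -165], [0, 0, 0]],
  ],
)

```text
time_s: 19.3
ee_pos: [0.4702, 0.3422, 0.262]
ee_rot: [-179.8, 0.2, -94.4]
ft_force: [-0.5, 0.3, -1.4]
finger_gap: 0.0854
grip_force: 0.0
```

Run:
```python
from h import *
go(.631,-.084,.25,-94.4)
s=snap('top','top2.png')
w=snap('side','side2.png')
```

```text
shift [ 412.6 -193.2   11.1] rot [-0.0029  0.0037 -0.0004] pose [0.4702 0.3422 0.262 ] [-179.8    0.2  -94.4] t 19.3
```

View pics/top2.png

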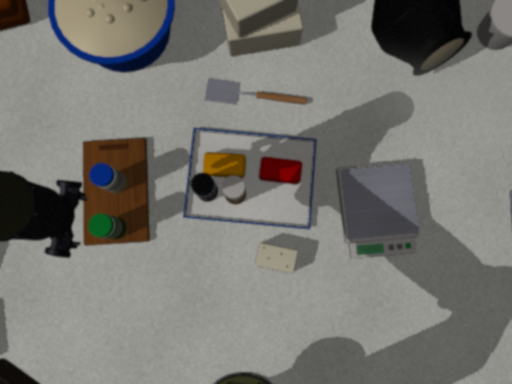

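The top view shows the blue jar (103,176) and green jar (101,226) upright on the board; the red loaf (280,170), black and white jars are unmoved. Next is the cheese.

step_arm(
  steps=[
    [[20, -9, 0], [0, 0, 0]],
    [[60, -28, 0], [0, 0, 0]],
    [[104, -49, 0], [0, 0, 0]],
    [[148, -69, 0], [0, 0, 0]],
    [[192, -90, 0], [0, 0, 0]],
    [[236, -111, 0], [0, 0, 0]],
    [[280, -131, 0], [0, 0, 0]],
    [[324, -152, 0], [0, 0, 0]],
    [[368, -172, 0], [0, 0, 0]],
    [[400, -187, 0], [0, 0, 0]],
  ],
)

```text
time_s: 20.4
ee_pos: [0.6251, -0.0742, 0.2566]
ee_rot: [179.8, -0.0, -94.5]
ft_force: [0.8, 1.1, -0.3]
finger_gap: 0.0849
grip_force: 0.0
```

step_arm(
  steps=[
    [[12, -6, 5], [0, 0, 0]],
    [[12, -6, 10], [0, 0, 0]],
    [[12, -6, 10], [0, 0, 0]],
    [[12, -6, 10], [0, 0, 0]],
  ],
)

```text
time_s: 20.8
ee_pos: [0.6299, -0.0827, 0.2483]
ee_rot: [179.9, 0.0, -94.3]
ft_force: [0.1, 0.0, 0.6]
finger_gap: 0.0855
grip_force: 0.0
```

Run:
```python
from h import *
go(.631,-.084,.25,-94.4)
s=snap('wrist','w2.png');P=pts(s);h,S,V=cv2.split(cv2.cvtColor(s['pixels'],cv2.COLOR_BGR2HSV))
m=comp(((h<8)|(h>174))&(S>120)&(abs(P[...,2]-.049)<.006));print(rect(s,m,.049),P[m][:,2].mean(),P[m].mean(0))
```

```text
shift [ 1.2 -1.2 -1.7] rot [0.001  0.     0.0012] pose [ 0.6299 -0.0827  0.2483] [179.9   0.  -94.3] t 20.8
(array([ 0.63121448, -0.08465349]), (55.575984954833984, 105.79100799560547), -5.63909912109375) 0.0498684800915291 [ 0.63134031 -0.08681413  0.04986848]
```

View pics/w2.png

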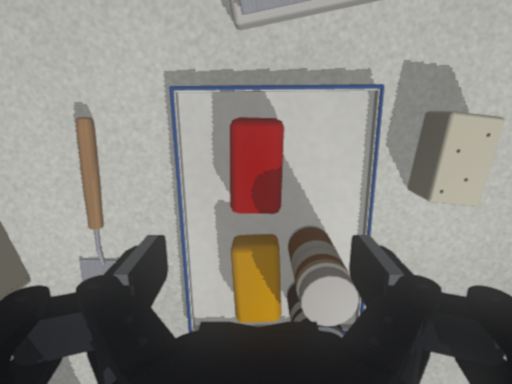

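The wrist view shows the red loaf at (256,165) with clear space on both long sides. The white jar at (325,290) is well clear.

step_arm(
  steps=[
    [[1, -1, 20], [0, 0, 0.01]],
    [[1.5, -1.5, 50], [0, 0, 0.01]],
    [[1.5, -1.5, 85], [0, 0, 0.01]],
    [[1.5, -1.5, 120], [0, 0, 0.01]],
    [[1.5, -1.5, 150], [0, 0, 0.01]],
    [[1.5, -1.5, 180], [0, 0, 0.01]],
    [[1.5, -1.5, 200], [0, 0, 0.01]],
    [[1.5, -1.5, 213], [0, 0, 0.01]],
    [[1.5, -1.5, 220], [0, 0, 0.01]],
    [[1.5, -1.5, 220], [0, 0, 0.01]],
  ],
)

```text
time_s: 21.85
ee_pos: [0.6316, -0.085, 0.0287]
ee_rot: [180.0, -0.0, -94.9]
ft_force: [0.0, -0.2, 0.4]
finger_gap: 0.085
grip_force: 0.0
```

Run:
```python
from h import *
go(.6312,-.0847,.021,-95)
```

```text
shift [-0.3  0.4  7.7] rot [ 0.0004 -0.0001  0.001 ] pose [ 0.6316 -0.085   0.0287] [180.   -0.  -94.9] t 21.85
```

step_arm(
  steps=[
    [[0, 0, 3], [0, 0, 0]],
    [[0, 0, 6], [0, 0, 0]],
    [[0, 0, 7], [0, 0, 0]],
    [[0, 0, 7], [0, 0, 0]],
  ],
)

```text
time_s: 22.25
ee_pos: [0.6317, -0.0855, 0.022]
ee_rot: [-180.0, 0.0, -95.0]
ft_force: [-0.7, 0.3, 0.0]
finger_gap: 0.085
grip_force: 0.0
```

step_arm(
  steps=[
    [[0, 0, 0], [0, 0, 0]],
    [[0, 0, 0], [0, 0, 0]],
    [[0, 0, 0], [0, 0, 0]],
    [[0, 0, 0], [0, 0, 0]],
    [[0, 0, 0], [0, 0, 0]],
    [[0, 0, 0], [0, 0, 0]],
    [[0, 0, 0], [0, 0, 0]],
    [[0, 0, 0], [0, 0, 0]],
  ],
  jaw=50,
  grip_force=60,
)

```text
time_s: 23.05
ee_pos: [0.6321, -0.0854, 0.0224]
ee_rot: [-179.9, 0.0, -95.0]
ft_force: [0.7, 0.8, 4.5]
finger_gap: 0.0588
grip_force: 68.1
```

step_arm(
  steps=[
    [[0, 0, -5], [0, 0, 0]],
    [[0, 0, -15], [0, 0, 0]],
    [[0, 0, -30], [0, 0, 0]],
    [[0, 0, -50], [0, 0, 0]],
    [[0, 0, -75], [0, 0, 0]],
    [[0, 0, -100], [0, 0, 0]],
    [[0, 0, -115], [0, 0, 0]],
    [[0, 0, -120], [0, 0, 0]],
    [[0, 0, -120], [0, 0, 0]],
  ],
)

```text
time_s: 23.95
ee_pos: [0.6317, -0.0853, 0.1421]
ee_rot: [-180.0, 0.0, -95.0]
ft_force: [-0.8, 0.3, -4.7]
finger_gap: 0.0592
grip_force: 67.4
```

Run:
```python
from h import *
go(.5556,-.3378,.14,-95)
print(arm.observe()['joint_pos'])
```

```text
shift [258.1  53.8   1.9] rot [-0.0004  0.0007  0.0001] pose [ 0.6317 -0.0853  0.1421] [-180.    0.  -95.] t 23.95
[ 1.02454283e+01  8.50346592e+00  1.37980810e+00 -3.15662240e-02
 -8.28444716e+01 -1.52329951e+01]
```

step_arm(
  steps=[
    [[10, 2, 0], [0, 0, 0]],
    [[30, 6, 0], [0, 0, 0]],
    [[62, 13, 0], [0, 0, 0]],
    [[98, 20, 0], [0, 0, 0]],
    [[134, 28, 0], [0, 0, 0]],
    [[170, 35, 0], [0, 0, 0]],
    [[206, 43, 0], [0, 0, 0]],
    [[235, 49, 0], [0, 0, 0]],
    [[252, 53, 0], [0, 0, 0]],
    [[258, 54, 0], [0, 0, 0]],
  ],
)

```text
time_s: 24.95
ee_pos: [0.5539, -0.3395, 0.1402]
ee_rot: [179.9, 0.0, -95.1]
ft_force: [0.4, 0.9, -4.4]
finger_gap: 0.0589
grip_force: 67.3
```

step_arm(
  steps=[
    [[0, 0, 10], [0, 0, 0]],
    [[0, 0, 25], [0, 0, 0]],
    [[0, 0, 40], [0, 0, 0]],
    [[0, 0, 52], [0, 0, 0]],
    [[0, 0, 60], [0, 0, 0]],
    [[0, 0, 64], [0, 0, 0]],
    [[0, 0, 64], [0, 0, 0]],
    [[0, 0, 64], [0, 0, 0]],
  ],
)

```text
time_s: 25.75
ee_pos: [0.5558, -0.338, 0.0785]
ee_rot: [-179.9, -0.0, -95.0]
ft_force: [0.8, 0.1, -3.0]
finger_gap: 0.0592
grip_force: 67.3
```

Run:
```python
from h import *
go(.5556,-.3378,.0684,-95)
```

```text
shift [-0.1  0.2 10.1] rot [-0.0009 -0.0004  0.0004] pose [ 0.5558 -0.338   0.0785] [-179.9   -0.   -95. ] t 25.75
```

step_arm(
  steps=[
    [[0, 0, 3], [0, 0, 0]],
    [[0, 0, 5.5], [0, 0, 0]],
    [[0, 0, 7.5], [0, 0, 0]],
    [[0, 0, 9], [0, 0, 0]],
    [[0, 0, 9.5], [0, 0, 0]],
    [[0, 0, 9.5], [0, 0, 0]],
    [[0, 0, 9.5], [0, 0, 0]],
  ],
)

```text
time_s: 26.45
ee_pos: [0.5555, -0.3378, 0.0685]
ee_rot: [-180.0, -0.0, -95.0]
ft_force: [-1.0, 0.7, -1.6]
finger_gap: 0.0594
grip_force: 67.3
```

step_arm(
  steps=[
    [[0, 0, 0.5], [0, 0, 0]],
    [[0, 0, 1], [0, 0, 0]],
    [[0, 0, 1], [0, 0, 0]],
    [[0, 0, 1], [0, 0, 0]],
  ],
)

```text
time_s: 26.85
ee_pos: [0.5555, -0.3379, 0.0685]
ee_rot: [-180.0, -0.0, -95.0]
ft_force: [-3.6, 3.8, 5.6]
finger_gap: 0.0592
grip_force: 68.3
```

step_arm(
  steps=[
    [[0, 0, 0], [0, 0, 0]],
    [[0, 0, 0], [0, 0, 0]],
    [[0, 0, 0], [0, 0, 0]],
    [[0, 0, 0], [0, 0, 0]],
    [[0, 0, 0], [0, 0, 0]],
    [[0, 0, 0], [0, 0, 0]],
    [[0, 0, 0], [0, 0, 0]],
    [[0, 0, 0], [0, 0, 0]],
  ],
  jaw=85,
)

```text
time_s: 27.65
ee_pos: [0.5554, -0.3378, 0.0673]
ee_rot: [180.0, 0.0, -95.0]
ft_force: [-0.1, -0.3, 0.2]
finger_gap: 0.0848
grip_force: 0.0
```

step_arm(
  steps=[
    [[0, 0, -5], [0, 0, 0]],
    [[0, 0, -15], [0, 0, 0]],
    [[0, 0, -35], [0, 0, 0]],
    [[0, 0, -65], [0, 0, 0]],
    [[0, 0, -95], [0, 0, 0]],
    [[0, 0, -125], [0, 0, 0]],
    [[0, 0, -150], [0, 0, 0]],
    [[0, 0, -170], [0, 0, 0]],
    [[0, 0, -180], [0, 0, 0]],
    [[0, 0, -180], [0, 0, 0]],
  ],
)

```text
time_s: 28.65
ee_pos: [0.5559, -0.3381, 0.2495]
ee_rot: [-179.8, -0.1, -95.0]
ft_force: [-0.4, -0.1, 0.7]
finger_gap: 0.0853
grip_force: 0.0
```

Run:
```python
from h import *
go(.4696,.3419,.25,-94.4)
s=snap('wrist');P=pts(s);h,S,V=cv2.split(cv2.cvtColor(s['pixels'],cv2.COLOR_BGR2HSV))
m=comp(((h<8)|(h>174))&(S>120)&(abs(P[...,2]-.095)<.008));print(rect(s,m,.095),P[m][:,2].mean())
m=comp(abs(P[...,2]-.05)<.006);print(rect(s,m,.05))
snap('side','side3.png')
```

```text
shift [-669.9  145.1   -1.5] rot [-0.0032 -0.0009 -0.0103] pose [ 0.5559 -0.3381  0.2495] [-1.798e+02 -1.000e-01 -9.500e+01] t 28.65
(array([ 0.55453394, -0.33757571]), (56.96751022338867, 105.8108139038086), -5.329864501953125) 0.09573476208839615
(array([ 0.55422729, -0.33756436]), (179.96340942382812, 180.10411071777344), 6.688319683074951)
```

View pics/side3.png

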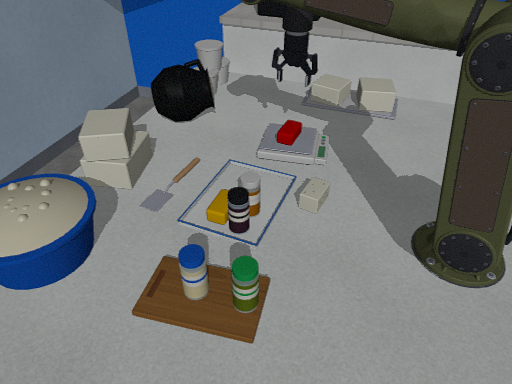

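The cheese lies within 1 mm of the pan's centre. The side view shows it flat at (290,131), with the blue jar (193,272) and green jar (245,285) standing on the board. Next, fetch green.

step_arm(
  steps=[
    [[-20, 4, 0], [0, 0, 0]],
    [[-60, 13, 0], [0, 0, 0]],
    [[-106, 23, 0], [0, 0, -0.01]],
    [[-152, 33, 0], [0, 0, -0.01]],
    [[-198, 43, 0], [0, 0, -0.01]],
    [[-244, 53, 0], [0, 0, -0.01]],
    [[-290, 63, 0], [0, 0, -0.01]],
    [[-336, 73, 0], [0, 0, -0.01]],
    [[-382, 83, 0], [0, 0, -0.01]],
    [[-428, 93, 0], [0, 0, -0.01]],
  ],
)

```text
time_s: 29.75
ee_pos: [0.4989, 0.0983, 0.2459]
ee_rot: [179.9, -0.0, -94.4]
ft_force: [0.8, 0.1, 0.5]
finger_gap: 0.0849
grip_force: 0.0
```

step_arm(
  steps=[
    [[-46, 10, 0], [0, 0, 0]],
    [[-92, 20, 0], [0, 0, 0]],
    [[-138, 30, 0], [0, 0, 0]],
    [[-184, 40, 0], [0, 0, 0]],
    [[-220, 47, 0], [0, 0, 0]],
    [[-238, 51, 0], [0, 0, 0]],
    [[-240, 52, 0], [0, 0, 0]],
    [[-240, 52, 0], [0, 0, 0]],
    [[-240, 52, 0], [0, 0, 0]],
  ],
)

```text
time_s: 30.65
ee_pos: [0.4669, 0.3389, 0.2473]
ee_rot: [180.0, -0.0, -94.5]
ft_force: [-0.1, -0.4, 0.3]
finger_gap: 0.0851
grip_force: 0.0
```

Run:
```python
from h import *
go(.4696,.3419,.094,-94.4)
```

```text
shift [ -3.2  -2.5 153.3] rot [ 0.0001 -0.0002 -0.0012] pose [0.4669 0.3389 0.2473] [180.   -0.  -94.5] t 30.65
```

step_arm(
  steps=[
    [[-2, -1.5, 15], [0, 0, 0]],
    [[-3, -2.5, 45], [0, 0, 0]],
    [[-3, -2.5, 75], [0, 0, 0]],
    [[-3, -2.5, 105], [0, 0, 0]],
    [[-3, -2.5, 125], [0, 0, 0]],
    [[-3, -2.5, 140], [0, 0, 0]],
    [[-3, -2.5, 150], [0, 0, 0]],
    [[-3, -2.5, 153], [0, 0, 0]],
    [[-3, -2.5, 153], [0, 0, 0]],
    [[-3, -2.5, 153], [0, 0, 0]],
  ],
)

```text
time_s: 31.65
ee_pos: [0.4698, 0.3432, 0.0956]
ee_rot: [-179.9, 0.1, -94.4]
ft_force: [0.0, -0.2, 0.0]
finger_gap: 0.0849
grip_force: 0.0
```

step_arm(
  steps=[
    [[0, 0, 0], [0, 0, 0]],
    [[0, 0, 0], [0, 0, 0]],
    [[0, 0, 0], [0, 0, 0]],
    [[0, 0, 0], [0, 0, 0]],
    [[0, 0, 0], [0, 0, 0]],
    [[0, 0, 0], [0, 0, 0]],
    [[0, 0, 0], [0, 0, 0]],
    [[0, 0, 0], [0, 0, 0]],
  ],
  jaw=50,
  grip_force=45,
)

```text
time_s: 32.45
ee_pos: [0.4698, 0.3431, 0.0954]
ee_rot: [-179.9, 0.1, -94.4]
ft_force: [0.4, 0.3, 6.1]
finger_gap: 0.0571
grip_force: 48.6
```

step_arm(
  steps=[
    [[0, 0, -5], [0, 0, 0]],
    [[0, 0, -15], [0, 0, 0]],
    [[0, 0, -30], [0, 0, 0]],
    [[0, 0, -50], [0, 0, 0]],
    [[0, 0, -75], [0, 0, 0]],
    [[0, 0, -105], [0, 0, 0]],
    [[0, 0, -135], [0, 0, 0]],
    [[0, 0, -155], [0, 0, 0]],
    [[0, 0, -165], [0, 0, 0]],
    [[0, 0, -165], [0, 0, 0]],
  ],
)

```text
time_s: 33.45
ee_pos: [0.4696, 0.343, 0.2612]
ee_rot: [-179.9, 0.1, -94.4]
ft_force: [0.1, -0.2, -2.8]
finger_gap: 0.0572
grip_force: 48.3
```

Run:
```python
from h import *
go(.5632,-.0374,.26,-94.4)
```

```text
shift [ 372.1 -122.6    0.5] rot [-0.0015  0.0023 -0.0002] pose [0.4696 0.343  0.2612] [-1.799e+02  1.000e-01 -9.440e+01] t 33.45
```

step_arm(
  steps=[
    [[12, -4, 0], [0, 0, 0]],
    [[38, -12, 0], [0, 0, 0]],
    [[75, -25, 0], [0, 0, 0]],
    [[117, -38, 0], [0, 0, 0]],
    [[160, -52, 0], [0, 0, 0]],
    [[203, -67, 0], [0, 0, 0]],
    [[246, -81, 0], [0, 0, 0]],
    [[289, -95, 0], [0, 0, 0]],
    [[330, -108, 0], [0, 0, 0]],
    [[357, -117, 0], [0, 0, 0]],
  ],
)

```text
time_s: 34.45
ee_pos: [0.5579, -0.0254, 0.2577]
ee_rot: [179.8, -0.0, -94.5]
ft_force: [0.7, 0.8, -1.8]
finger_gap: 0.0566
grip_force: 48.4
```

step_arm(
  steps=[
    [[10, -4, 0], [0, 0, 0]],
    [[15, -5, 0], [0, 0, 0]],
    [[15, -5, 0], [0, 0, 0]],
    [[15, -5, 0], [0, 0, 0]],
    [[15, -5, 0], [0, 0, 0]],
  ],
)

```text
time_s: 34.95
ee_pos: [0.5622, -0.0365, 0.2593]
ee_rot: [180.0, 0.0, -94.3]
ft_force: [-0.4, -0.3, -1.9]
finger_gap: 0.0568
grip_force: 48.4
```

Run:
```python
from h import *
go(.5632,-.0374,.0814,-94.4)
s=arm.snapshot('wrist');print(lid(s,(.5697,.034)))
t=arm.snapshot('top');P=pts(t);h,S,V=cv2.split(cv2.cvtColor(t['pixels'],cv2.COLOR_BGR2HSV))
print(lid(t,(.5697,.034)),lid(t,(.575,.1088)))
```

```text
shift [  0.9  -1.  177.9] rot [0.0001 0.0003 0.0014] pose [ 0.5622 -0.0365  0.2593] [180.    0.  -94.3] t 34.95Traceback (most recent call last):
  File "<stdin>", line 3, in <module>
  File "h.py", line 29, in lid
    P=pts(s); m=comp((abs(P[...,2]-z)<.012)&(np.hypot(*(P[...,:2]-near).transpose(2,0,1))<.036))
                ~~~~^^^^^^^^^^^^^^^^^^^^^^^^^^^^^^^^^^^^^^^^^^^^^^^^^^^^^^^^^^^^^^^^^^^^^^^^^^^^
  File "h.py", line 21, in comp
    i=1+np.argmax(st[1:,4]) if near is None else 1+np.argmin(np.hypot(*(ce[1:]-near).T)+1e3*(st[1:,4]<20))
        ~~~~~~~~~^^^^^^^^^^
    return _wrapfunc(a, 'argmax', axis=axis, out=out, **kwds)
    return bound(*args, **kwds)
ValueError: attempt to get argmax of an empty sequence
```

step_arm(
  steps=[
    [[1, -1, 15], [0, 0, 0]],
    [[1, -1, 40], [0, 0, 0]],
    [[1, -1, 70], [0, 0, 0]],
    [[1, -1, 100], [0, 0, 0]],
    [[1, -1, 125], [0, 0, 0]],
    [[1, -1, 147], [0, 0, 0]],
    [[1, -1, 160], [0, 0, 0]],
    [[1, -1, 168], [0, 0, 0]],
    [[1, -1, 172], [0, 0, 0]],
    [[1, -1, 172], [0, 0, 0]],
  ],
)

```text
time_s: 36.0
ee_pos: [0.5634, -0.0386, 0.0875]
ee_rot: [-180.0, 0.0, -94.4]
ft_force: [-0.5, 0.3, -1.3]
finger_gap: 0.057
grip_force: 48.4
```

step_arm(
  steps=[
    [[0, 0, 1.5], [0, 0, 0]],
    [[0, 0, 3], [0, 0, 0]],
    [[0, 0, 4], [0, 0, 0]],
    [[0, 0, 4.5], [0, 0, 0]],
    [[0, 0, 4.5], [0, 0, 0]],
    [[0, 0, 4.5], [0, 0, 0]],
  ],
)

```text
time_s: 36.6
ee_pos: [0.5633, -0.0386, 0.0829]
ee_rot: [-180.0, 0.0, -94.4]
ft_force: [0.3, -0.3, -2.8]
finger_gap: 0.0571
grip_force: 48.4
```

step_arm(
  steps=[
    [[0, 0, 0.5], [0, 0, 0]],
    [[0, 0, 1], [0, 0, 0]],
    [[0, 0, 1.5], [0, 0, 0]],
    [[0, 0, 1.5], [0, 0, 0]],
    [[0, 0, 1.5], [0, 0, 0]],
  ],
)

```text
time_s: 37.1
ee_pos: [0.5633, -0.0386, 0.0814]
ee_rot: [-180.0, 0.0, -94.4]
ft_force: [-0.5, -1.4, -1.2]
finger_gap: 0.0569
grip_force: 48.6
```

step_arm(
  steps=[
    [[0, 0, 0.5], [0, 0, 0]],
    [[0, 0, 0.7], [0, 0, 0]],
    [[0, 0, 0.7], [0, 0, 0]],
    [[0, 0, 0.7], [0, 0, 0]],
  ],
)

```text
time_s: 37.5
ee_pos: [0.5633, -0.0387, 0.0813]
ee_rot: [-180.0, -0.0, -94.4]
ft_force: [-2.7, -0.1, 5.6]
finger_gap: 0.0571
grip_force: 49.1
```

Contact. I'll release, rise, and go for blue.

step_arm(
  steps=[
    [[0, 0, 0], [0, 0, 0]],
    [[0, 0, 0], [0, 0, 0]],
    [[0, 0, 0], [0, 0, 0]],
    [[0, 0, 0], [0, 0, 0]],
    [[0, 0, 0], [0, 0, 0]],
    [[0, 0, 0], [0, 0, 0]],
    [[0, 0, 0], [0, 0, 0]],
    [[0, 0, 0], [0, 0, 0]],
  ],
  jaw=85,
)

```text
time_s: 38.3
ee_pos: [0.5633, -0.0386, 0.0806]
ee_rot: [180.0, 0.0, -94.4]
ft_force: [-0.2, 0.3, -0.6]
finger_gap: 0.0851
grip_force: 0.0
```

step_arm(
  steps=[
    [[0, 0, -5], [0, 0, 0]],
    [[0, 0, -15], [0, 0, 0]],
    [[0, 0, -35], [0, 0, 0]],
    [[0, 0, -65], [0, 0, 0]],
    [[0, 0, -95], [0, 0, 0]],
    [[0, 0, -125], [0, 0, 0]],
    [[0, 0, -150], [0, 0, 0]],
    [[0, 0, -160], [0, 0, 0]],
    [[0, 0, -160], [0, 0, 0]],
  ],
)

```text
time_s: 39.2
ee_pos: [0.5638, -0.0386, 0.2425]
ee_rot: [-179.8, 0.1, -94.4]
ft_force: [0.1, 1.0, -0.4]
finger_gap: 0.085
grip_force: 0.0
```

Run:
```python
from h import *
go(.590,.3496,.24,-94.4)
w=arm.snapshot('wrist');P=pts(w);h,S,V=cv2.split(cv2.cvtColor(w['pixels'],cv2.COLOR_BGR2HSV))
m=comp((h>45)&(h<85)&(S>120)&(abs(P[...,2]-.129)<.006));v,u=np.nonzero(m);print(m.sum(),ray(w,np.c_[u,v],.129).mean(0),P[m][:,2].mean())
```

```text
shift [-389.     3.8    2.9] rot [-0.0031  0.001  -0.0003] pose [ 0.5638 -0.0386  0.2425] [-1.798e+02  1.000e-01 -9.440e+01] t 39.2
3082 [ 0.5628886  -0.03968187  0.129     ] 0.13042719021104235
```

step_arm(
  steps=[
    [[-20, 0, 0], [0, 0, 0]],
    [[-60, 1, 0], [0, 0, 0]],
    [[-108, 1, 0], [0, 0, 0]],
    [[-156, 2, 0], [0, 0, 0]],
    [[-204, 2, 0], [0, 0, 0]],
    [[-252, 3, 0], [0, 0, 0]],
    [[-300, 3, 0], [0, 0, 0]],
    [[-345, 4, 0], [0, 0, 0]],
    [[-378, 4, 0], [0, 0, 0]],
    [[-389, 4, 0], [0, 0, 0]],
  ],
)

```text
time_s: 40.25
ee_pos: [0.588, 0.3524, 0.2367]
ee_rot: [179.8, -0.2, -94.3]
ft_force: [1.2, -0.0, -0.3]
finger_gap: 0.085
grip_force: 0.0
```

step_arm(
  steps=[
    [[0, 0, 0], [0, 0, 0]],
    [[0, 0, 0], [0, 0, 0]],
    [[0, 0, 0], [0, 0, 0]],
  ],
)

```text
time_s: 40.55
ee_pos: [0.5894, 0.3481, 0.2409]
ee_rot: [-180.0, 0.0, -94.5]
ft_force: [-1.1, 0.0, 0.3]
finger_gap: 0.0847
grip_force: 0.0
```

Run:
```python
from h import *
go(.590,.3496,.094,-94.4)
```

```text
shift [ -1.5  -0.4 146.9] rot [-0.0001  0.     -0.0015] pose [0.5894 0.3481 0.2409] [-180.     0.   -94.5] t 40.55
```

step_arm(
  steps=[
    [[-0.5, -0.4, 15], [0, 0, 0]],
    [[-0.5, -0.4, 40], [0, 0, 0]],
    [[-0.5, -0.4, 70], [0, 0, 0]],
    [[-0.5, -0.4, 95], [0, 0, 0]],
    [[-0.5, -0.4, 118], [0, 0, 0]],
    [[-0.5, -0.4, 133], [0, 0, 0]],
    [[-0.5, -0.4, 142], [0, 0, 0]],
    [[-0.5, -0.4, 146], [0, 0, 0]],
    [[-0.5, -0.4, 146], [0, 0, 0]],
    [[-0.5, -0.4, 146], [0, 0, 0]],
  ],
)

```text
time_s: 41.55
ee_pos: [0.5901, 0.3503, 0.096]
ee_rot: [-179.9, 0.1, -94.4]
ft_force: [-0.1, -0.0, -0.3]
finger_gap: 0.0851
grip_force: 0.0
```

step_arm(
  steps=[
    [[0, 0, 0], [0, 0, 0]],
    [[0, 0, 0], [0, 0, 0]],
    [[0, 0, 0], [0, 0, 0]],
    [[0, 0, 0], [0, 0, 0]],
    [[0, 0, 0], [0, 0, 0]],
    [[0, 0, 0], [0, 0, 0]],
    [[0, 0, 0], [0, 0, 0]],
    [[0, 0, 0], [0, 0, 0]],
  ],
  jaw=50,
  grip_force=45,
)

```text
time_s: 42.35
ee_pos: [0.5901, 0.3503, 0.0958]
ee_rot: [-179.9, 0.1, -94.4]
ft_force: [0.8, 1.0, 6.1]
finger_gap: 0.0571
grip_force: 49.0
```

step_arm(
  steps=[
    [[0, 0, -5], [0, 0, 0]],
    [[0, 0, -15], [0, 0, 0]],
    [[0, 0, -30], [0, 0, 0]],
    [[0, 0, -50], [0, 0, 0]],
    [[0, 0, -75], [0, 0, 0]],
    [[0, 0, -105], [0, 0, 0]],
    [[0, 0, -135], [0, 0, 0]],
    [[0, 0, -155], [0, 0, 0]],
    [[0, 0, -165], [0, 0, 0]],
    [[0, 0, -165], [0, 0, 0]],
  ],
)

```text
time_s: 43.35
ee_pos: [0.59, 0.3502, 0.2617]
ee_rot: [-179.9, 0.1, -94.4]
ft_force: [-0.2, 0.0, -2.8]
finger_gap: 0.0567
grip_force: 48.5
```

Run:
```python
from h import *
go(.558,-.1138,.26,-94.4)
```

```text
shift [465.1  -3.9   0.7] rot [-0.0019  0.0022 -0.0003] pose [0.59   0.3502 0.2617] [-1.799e+02  1.000e-01 -9.440e+01] t 43.35
```

step_arm(
  steps=[
    [[10, 0, 0], [0, 0, 0]],
    [[30, 0, 0], [0, 0, 0]],
    [[60, 0, 0], [0, 0, 0]],
    [[100, -1, 0], [0, 0, 0]],
    [[145, -1, 0], [0, 0, 0]],
    [[190, -2, 0], [0, 0, 0]],
    [[235, -2, 0], [0, 0, 0]],
    [[280, -2, 0], [0, 0, 0]],
    [[325, -3, 0], [0, 0, 0]],
    [[365, -4, 0], [0, 0, 0]],
  ],
)

```text
time_s: 44.35
ee_pos: [0.5641, -0.0168, 0.2581]
ee_rot: [179.9, -0.0, -94.4]
ft_force: [1.4, 0.2, -3.5]
finger_gap: 0.0569
grip_force: 48.7
```

step_arm(
  steps=[
    [[35, 0, 0], [0, 0, 0]],
    [[62, 0, 0], [0, 0, 0]],
    [[82, 0, 0], [0, 0, 0]],
    [[95, 0, 0], [0, 0, 0]],
    [[100, 0, 0], [0, 0, 0]],
    [[100, 0, 0], [0, 0, 0]],
    [[100, 0, 0], [0, 0, 0]],
    [[100, 0, 0], [0, 0, 0]],
  ],
)

```text
time_s: 45.15
ee_pos: [0.558, -0.1131, 0.2595]
ee_rot: [180.0, 0.0, -94.3]
ft_force: [-0.2, -0.1, -3.1]
finger_gap: 0.0569
grip_force: 48.7
```

Run:
```python
from h import *
go(.558,-.1138,.0818,-94.4)
```

```text
shift [ 8.000e-01 -1.000e-01  1.777e+02] rot [0.0002 0.0003 0.001 ] pose [ 0.558  -0.1131  0.2595] [180.    0.  -94.3] t 45.15
```

step_arm(
  steps=[
    [[0, 0, 15], [0, 0, 0]],
    [[0, 0, 40], [0, 0, 0]],
    [[0, 0, 70], [0, 0, 0]],
    [[0, 0, 100], [0, 0, 0]],
    [[0, 0, 125], [0, 0, 0]],
    [[0, 0, 147], [0, 0, 0]],
    [[0, 0, 160], [0, 0, 0]],
    [[0, 0, 168], [0, 0, 0]],
    [[0, 0, 172], [0, 0, 0]],
    [[0, 0, 172], [0, 0, 0]],
  ],
)

```text
time_s: 46.15
ee_pos: [0.558, -0.1138, 0.0878]
ee_rot: [-180.0, 0.0, -94.4]
ft_force: [0.2, -0.9, -3.1]
finger_gap: 0.0568
grip_force: 48.6
```

step_arm(
  steps=[
    [[0, 0, 1.5], [0, 0, 0]],
    [[0, 0, 3], [0, 0, 0]],
    [[0, 0, 4], [0, 0, 0]],
    [[0, 0, 5], [0, 0, 0]],
    [[0, 0, 5.5], [0, 0, 0]],
    [[0, 0, 5.5], [0, 0, 0]],
    [[0, 0, 5.5], [0, 0, 0]],
  ],
)

```text
time_s: 46.85
ee_pos: [0.5579, -0.1139, 0.0822]
ee_rot: [-180.0, 0.0, -94.4]
ft_force: [-0.9, -0.1, -2.5]
finger_gap: 0.0571
grip_force: 48.6
```

step_arm(
  steps=[
    [[0, 0, 0.4], [0, 0, 0]],
    [[0, 0, 0.8], [0, 0, 0]],
    [[0, 0, 1.2], [0, 0, 0]],
    [[0, 0, 1.2], [0, 0, 0]],
    [[0, 0, 1.2], [0, 0, 0]],
  ],
)

```text
time_s: 47.35
ee_pos: [0.558, -0.114, 0.0817]
ee_rot: [-180.0, -0.0, -94.4]
ft_force: [-2.2, 1.0, 4.9]
finger_gap: 0.057
grip_force: 49.3
```

step_arm(
  steps=[
    [[0, 0, 0], [0, 0, 0]],
    [[0, 0, 0], [0, 0, 0]],
    [[0, 0, 0], [0, 0, 0]],
    [[0, 0, 0], [0, 0, 0]],
    [[0, 0, 0], [0, 0, 0]],
    [[0, 0, 0], [0, 0, 0]],
    [[0, 0, 0], [0, 0, 0]],
    [[0, 0, 0], [0, 0, 0]],
  ],
  jaw=85,
)

```text
time_s: 48.15
ee_pos: [0.5579, -0.1139, 0.0809]
ee_rot: [180.0, 0.0, -94.4]
ft_force: [0.3, 0.0, -0.1]
finger_gap: 0.085
grip_force: 0.0
```

step_arm(
  steps=[
    [[0, 0, -5], [0, 0, 0]],
    [[0, 0, -15], [0, 0, 0]],
    [[0, 0, -35], [0, 0, 0]],
    [[0, 0, -65], [0, 0, 0]],
    [[0, 0, -95], [0, 0, 0]],
    [[0, 0, -125], [0, 0, 0]],
    [[0, 0, -155], [0, 0, 0]],
    [[0, 0, -180], [0, 0, 0]],
    [[0, 0, -200], [0, 0, 0]],
    [[0, 0, -210], [0, 0, 0]],
  ],
)

```text
time_s: 49.15
ee_pos: [0.5582, -0.1142, 0.2943]
ee_rot: [-179.8, 0.0, -94.4]
ft_force: [-0.2, -0.6, 0.3]
finger_gap: 0.0853
grip_force: 0.0
```

step_arm(
  steps=[
    [[20, -10, 0], [0, 0, 0]],
    [[50, -25, 0], [0, 0, 0]],
    [[80, -40, 0], [0, 0, 0]],
    [[90, -50, 0], [0, 0, 0]],
    [[90, -50, 0], [0, 0, 0]],
    [[90, -50, 0], [0, 0, 0]],
    [[90, -50, 0], [0, 0, 0]],
  ],
)

```text
time_s: 49.85
ee_pos: [0.6006, -0.2069, 0.2912]
ee_rot: [-180.0, 0.0, -94.4]
ft_force: [-0.1, 0.1, 0.7]
finger_gap: 0.085
grip_force: 0.0
```

Run:
```python
from h import *
w=snap('wrist','w4.png');P=pts(w);h,S,V=cv2.split(cv2.cvtColor(w['pixels'],cv2.COLOR_BGR2HSV))
for lo,hi in((45,85),(105,130)):
    m=comp((h>lo)&(h<hi)&(S>120)&(abs(P[...,2]-.129)<.006));v,u=np.nonzero(m);print(m.sum(),ray(w,np.c_[u,v],.129).mean(0))
t=snap('top','top4.png');P=pts(t);h,S,V=cv2.split(cv2.cvtColor(t['pixels'],cv2.COLOR_BGR2HSV))
for g in((.575,.1088),(.5697,.034),(.5625,-.0377),(.5571,-.1143)):
    try: print(lid(t,g))
    except Exception as e: print('hidden')
m=comp((h>12)&(h<28)&(S>120)&(abs(P[...,2]-.049)<.008),(225,163));print(rect(t,m,.049))
snap('side','side4.png')
```

```text
1033 [ 0.56215939 -0.04789274  0.129     ]
1944 [ 0.55784886 -0.11628733  0.129     ]
(array([0.57466313, 0.10842627, 0.129     ]), np.int64(427))
hidden
hidden
(array([ 0.55738126, -0.11432615,  0.129     ]), np.int64(423))
(array([0.64168341, 0.10334229]), (28.496170043945312, 55.8445930480957), -87.77486968040466)
```

View pics/side4.png

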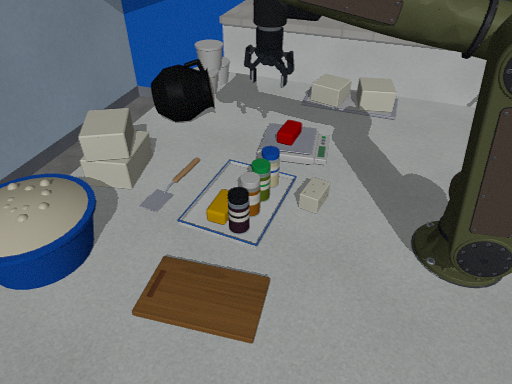

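The side view shows all four jars upright in their original places, the red loaf flat on the pan at (290,132), and the gripper clear of everything. Blue measures within 1 mm of its start, and green measured within about 2 mm right after it was released.

```bash
python3 -c "
from h import *
print(arm.sign_off())"
```

```text
the job is handed in; nothing more can be done
None
```

The job is handed in with no verdict returned: the red cheese lies flat about 1 mm from the pan's centre, the blue and green jars are back within about 2 mm of where they stood, and the other two jars and the yellow cheese were not touched.

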